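# Hang the slotted check weight on the force gauge

### The job

Hang the check weight on the 10 N force gauge for its calibration check: slide the side slot of its strap plate over the neck of the gauge's pin until the pin meets the end of the slot, then lower it gently so that the pin sits fully home in the notch above the slot, and let go, so that the weight hangs free and still from the gauge. Be gentle: neither the gauge nor its stand may ever feel more than 10 N, pushed or pulled in any direction. Leave the timer, the tip box, the beaker and the marker where they are.

Things in the scene. Friction and masses are not known exactly. Their poses are not given: they have to be found in the camera images.
- weight: Check weight, 0.45 kg, 149 mm high, upright on the worktop. Origin: centre of the underside, z up. Brass disc 52 mm wide, 26 high; on it an upright steel strap plate in the y-z plane, 5 mm thick (x), y -20 to +20 mm, up to z = 113. On the plate's +y edge opens the slot (mouth flared). Hung, its +y points along the stand's +y, and its origin is at x = -60, z = 58 mm in the stand's frame.
- grip (a point): Where to take the weight's black hand grip on top of the plate, at (0, 0, 132) mm of the weight. The grip is 16 (x) by 42 (y) by 40 mm (z 109 to 149). To be taken from above, best with the fingers closing along y, across the 42 mm.
- slot (a point): Point in the slot, at (0, 0, 85) mm of the weight. The slot goes through the plate along x: a level run 12 mm high (z 79 to 91), open at the plate's +y edge, closed at y = -5.5 mm. At the closed end a notch, y -5.5 to +5.5, rises to its rounded top at z = 103. The weight moves to its own +y until the closed end meets the pin, then goes down until the notch top rests on the pin.
- stand: Force gauge stand, fixed on the worktop. Origin: centre of the base plate's underside (200 x 170 mm, top at z = 14), z up; front along its -x. A column at x = 66 mm, 184 mm high, carries a 168 mm cross rail along y with a white gauge head (62 mm wide, front face x = -31, z 129 to 188 mm), whose pin sticks out along -x. The hung weight clears the base plate.
- rail_mid (a point): Point of the stand at (-60, 0, 158) mm: middle of the pin's neck if the head stood mid-rail. Height and x are true, but the head was clamped by hand: the pin is up to 30 mm to either side along y, not measured; find it by sight or feel. Neck 8 mm thick, 14 mm long along x, between 20 mm discs. The pin is sprung: 1 mm per 5 N sideways and up or down, up to 6 mm; stiff along x.
- timer: White bench timer, 70 by 62 by 20 mm, a bystander; origin at the centre of its underside.
- tip_box: Blue pipette tip box with a white lid, 83 by 121 by 72 mm, a bystander; origin at the centre of its underside.
- beaker: Clear beaker, 74 mm across, 80 mm high, a bystander; origin at the centre of its underside.
- marker: Marker pen with a blue cap lying on the worktop, 132 mm long, 14 mm thick, a bystander; origin at the underside of its middle.
Mind the look-alikes: they are no part of the job. What is shaped like the weight but turquoise is not meant.

How it is judged:
By the outcome, as a careful person would: the job done as asked, in the order asked, and still so for the second after the job is handed in, with the robot touching nothing.
It also fails if it takes over 59 s, if anything falls off the work surface, if the arm or the gripper's body presses on something with over 40 N, if the wrist force passes 120 N, or if a joint passes its speed limit or range.

### The arm

A 7-joint arm with a two-finger parallel gripper is mounted at the origin on a cart in front of the work surface, level with it; the furniture and walls round the work are solid. World frame = base frame: x ahead of the robot, y to its left, z up, the work surface at z = 0. Lengths are in m, angles in rad, forces in N, time in s.
With the tool pointing down it reaches from about 0.425 to 0.925 m from the base axis. Payload 6.8 kg.
Tool frame: the origin (TCP) lies on the front face of the gripper's body, between the roots of the fingers; the fingertips stand 73 mm ahead of it and the grasp point (between the pads) lies 54 mm ahead of it (env.nose_length is the distance from the TCP to the fingertips, in m); z points along the fingers, y is the direction in which the jaws open and shut (so a half turn about z gives the same grasp; the last joint's range is limited). The gripper opens to 85 mm and grips with 20 to 120 N. Pads are 22 mm wide; open, the fingers measure 114 mm over their backs; the gripper's body (76 mm by 85 mm) begins 54 mm behind the grasp point. The pads swing forward as they close: fully open they stand 13 mm farther back than shut.
Start: joints at [-1.353, 0.477, 0.022, 1.555, -0.011, 1.109, -0.083], TCP at [0.216, 0.64, 0.304] pointing down, gripper open.
Joint ranges: [-2.96, 2.96], [-0.34, 2.1], [-1.41, 1.46], [0.24, 2.44], [-1.37, 4.51], [0.17, 1.92], [-2.96, 2.96]. Speed limits (rad/s): [2.39, 2.39, 3.14, 3.14, 3.14, 3.14, 3.14].

### API

Orientations are given as a unit quaternion [w, x, y, z].
In Python, from cell import env, kin, camera, calibration, job gives the robot as it stands. The module is installed in compiled form; this text tells all that it offers. Calls block until the motion is done:
- env.reach(position, orientation): joint-space move of the TCP to a pose.
- env.movel(position, velocity=0.15, rot=None, stop_force=None): straight line of the TCP; rot=None keeps the orientation; velocity is the mean speed in m/s. With stop_force (N) it stops when the force on the tool has changed by that much, and returns True; else False.
- env.goto_joints(angles): joint-space move.
- env.grip(opening, f_grip=None): finger opening in m; f_grip is the grip in N (None keeps the last); returns when the fingers have stopped.
- env.dwell(seconds).
- kin.inverse_kinematics(position, orientation): joint angles nearest the present ones, or None.
- env.get_state(): the state.
- camera(name): name is "side" or "top"; returns (picture, depth): 400x640x3 uint8, blue, green, red; 400x640 float32, m along the optical axis (not along the pixel's ray), 0 where there is no reading.
- calibration(name): a dict with "fx", "fy", "cx", "cy" (pixels), "rvec" (rotation vector, rad) and "tvec" (3), from world to camera coordinates, as OpenCV has them. Camera axes: x right, y down, z forward; pixel columns grow to the right and rows downward; lengths in m; the calibration is good to about 2 mm. A picture is of the moment at which its call begins. calibration takes no time and is no camera call.
A pose or a line that the arm cannot do raises env.PlanningError and nothing moves.
- job.job_done(): hands the job in, once; it reports no verdict.
The state is a dict: "time": time; "qpos": joint angles; "joint_velocities": joint speeds; "joint_torque": joint torques, N m; "tcp_pos": TCP position; "orientation": TCP orientation; "force": force on the tool from outside, world axes, zero at the start; "torque": the same for the moment, N m; "opening": finger opening in m.
Only numpy, scipy, OpenCV 4.12 (cv2) and the standard library are available. Lean on these libraries where they do the work, as an engineer would, in place of code of your own. Each camera call takes 0.05 s, during which the arm holds its last target. There are 200 camera calls.

## Working session

There is one attempt and no reset: what is moved stays moved. The work goes in short steps, each a Python script; the robot and the scene stay as the last script left them, time stands still between calls to the robot, and variables do not carry over. Pictures are saved under pics/ and viewed, on a budget of 10 in all, crops included, one or two more only if the job needs it, and the job is handed in when it is done.

```bash
mkdir -p pics; cat > h.py <<'E'
import numpy as np, cv2
from cell import env, kin, camera, calibration, job
def cloud(name):
    im,d=camera(name); c=calibration(name)
    R=cv2.Rodrigues(np.array(c["rvec"],float))[0]; t=np.array(c["tvec"],float).ravel()
    v,u=np.mgrid[:d.shape[0],:d.shape[1]]
    P=np.stack([(u-c["cx"])/c["fx"]*d,(v-c["cy"])/c["fy"]*d,d],-1)
    W=(P-t)@R
    W[d==0]=np.nan
    return im,W
E
python3 - <<'E'
from h import *
for n in("side","top"):
    im,W=cloud(n); cv2.imwrite(f"pics/{n}0.png",im); np.save(n+"0.npy",W)
    c=calibration(n);R=cv2.Rodrigues(np.array(c["rvec"],float))[0]; print(n,-R.T@np.ravel(c["tvec"]),R[2])
s=env.get_state();print(s["time"],s["orientation"],s["force"])
E
```

```text
side [ 0.41601271 -0.79169237  0.86056286] [ 0.10981278  0.76013421 -0.6404195 ]
top [0.23174261 0.17330121 1.70225427] [ 0.20028281 -0.06119185 -0.97782532]
0.1 [-5.26533171e-05  1.62151808e-01  9.86765471e-01 -8.33120304e-04] [0.8007985  0.34795628 0.20044403]
```

View pics/side0.png

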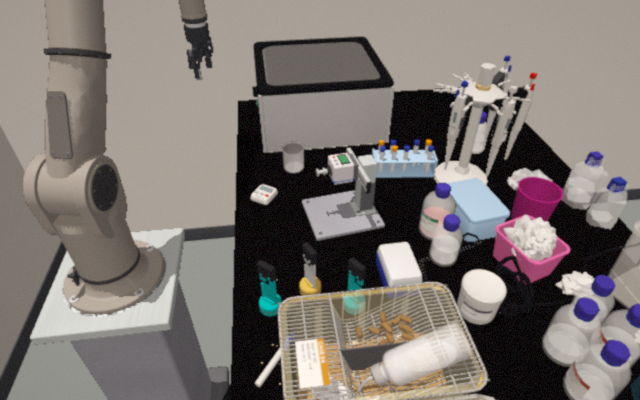

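View pics/top0.png

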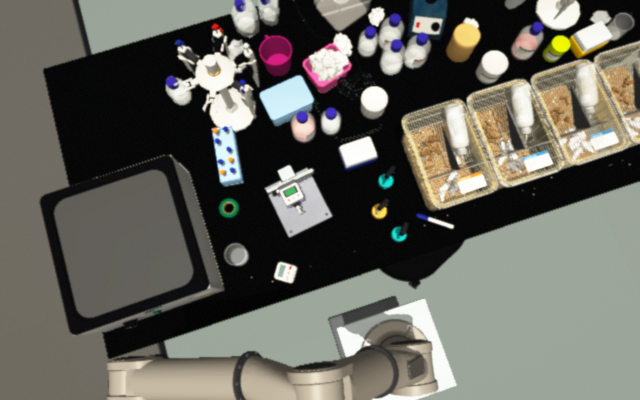

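```bash
python3 - <<'E'
from h import *
a=cv2.imread("pics/side0.png");b=cv2.imread("pics/top0.png")
A=cv2.resize(a[140:320,240:400],None,fx=3,fy=3,interpolation=cv2.INTER_CUBIC)
B=cv2.resize(b[150:250,255:415],None,fx=3,fy=3,interpolation=cv2.INTER_CUBIC)
o=np.zeros((540,800,3),np.uint8); o[:540,:480]=A
B2=cv2.resize(b[155:245,262:342],(320,360),interpolation=cv2.INTER_CUBIC);o[:360,480:]=B2
B3=cv2.resize(b[190:230,360:420],(270,180),interpolation=cv2.INTER_CUBIC);o[360:,480:750]=B3
cv2.imwrite("pics/crop.png",o)
T=np.load("top0.npy");S=np.load("side0.npy")
np.set_printoptions(precision=3,suppress=True)
for p in [(379,211),(298,203),(291,193),(399,233),(386,180),(285,272),(236,255),(357,152)]: print(p,T[p[1],p[0]])
# weight points
for n,W,im in(("t",T,b),("s",S,a)):
    c=T[211,379]
    m=(np.abs(W[...,0]-c[0])<.045)&(np.abs(W[...,1]-c[1])<.05)&(W[...,2]>.01)
    for lo,hi in((.01,.035),(.035,.1),(.1,.14),(.14,.16)):
        q=W[m&(W[...,2]>lo)&(W[...,2]<hi)]
        if len(q)>3: 
            print(n,lo,len(q),q.mean(0),q.min(0),q.max(0)); print("  rect",cv2.minAreaRect((q[:,:2]*1000).astype(np.float32)))
    c=T[203,298]
    m=(np.hypot(W[...,0]-c[0],W[...,1]-c[1])<.17)
    for lo,hi in((.008,.02),(.11,.128),(.13,.18),(.18,.195)):
        q=W[m&(W[...,2]>lo)&(W[...,2]<hi)]
        if len(q)>3:
            print(n,"stand",lo,len(q),q.mean(0),q.min(0),q.max(0)); print("  rect",cv2.minAreaRect((q[:,:2]*1000).astype(np.float32)))
E
```

```text
(379, 211) [ 0.475 -0.105  0.039]
(298, 203) [0.563 0.155 0.169]
(291, 193) [0.597 0.167 0.19 ]
(399, 233) [ 0.373 -0.129  0.122]
(386, 180) [ 0.572 -0.167  0.037]
(285, 272) [0.379 0.27  0.018]
(236, 255) [0.49  0.415 0.006]
(357, 152) [ 0.693 -0.098  0.071]
t 0.01 130 [ 0.474 -0.103  0.026] [ 0.435 -0.15   0.01 ] [ 0.503 -0.056  0.035]
  rect ((465.72149658203125, -101.48316955566406), (67.92927551269531, 85.84528350830078), 19.55420684814453)
t 0.035 13 [ 0.469 -0.098  0.051] [ 0.461 -0.123  0.035] [ 0.475 -0.089  0.079]
  rect ((467.1221008300781, -106.24954223632812), (34.9295768737793, 12.704439163208008), 61.89965057373047)
t 0.1 17 [ 0.471 -0.1    0.129] [ 0.464 -0.124  0.102] [ 0.481 -0.088  0.139]
  rect ((471.9898681640625, -106.56466674804688), (12.420191764831543, 36.94264602661133), 7.849407196044922)
t 0.14 61 [ 0.479 -0.107  0.148] [ 0.465 -0.127  0.14 ] [ 0.494 -0.088  0.155]
  rect ((478.8871765136719, -107.42584228515625), (16.13275909423828, 41.78709411621094), 28.27769660949707)
t stand 0.008 1732 [0.575 0.148 0.014] [ 0.401 -0.012  0.008] [0.721 0.312 0.02 ]
  r
[... 1463 characters left out ...]
0.494 0.011 0.008] [0.715 0.322 0.02 ]
  rect ((577.838623046875, 181.55398559570312), (219.00596618652344, 293.9010009765625), 21.42359161376953)
s stand 0.11 47 [0.671 0.143 0.118] [0.649 0.132 0.111] [0.694 0.173 0.128]
  rect ((664.2557983398438, 144.6814727783203), (31.31441879272461, 55.246612548828125), 58.04332733154297)
s stand 0.13 872 [0.625 0.135 0.162] [0.532 0.067 0.131] [0.693 0.24  0.18 ]
  rect ((627.1303100585938, 140.29669189453125), (140.2521209716797, 155.344482421875), 38.4914665222168)
s stand 0.18 549 [0.624 0.157 0.187] [0.569 0.084 0.18 ] [0.691 0.232 0.193]
  rect ((630.2785034179688, 162.38922119140625), (114.86801147460938, 125.86735534667969), 56.55672836303711)
```

View pics/crop.png

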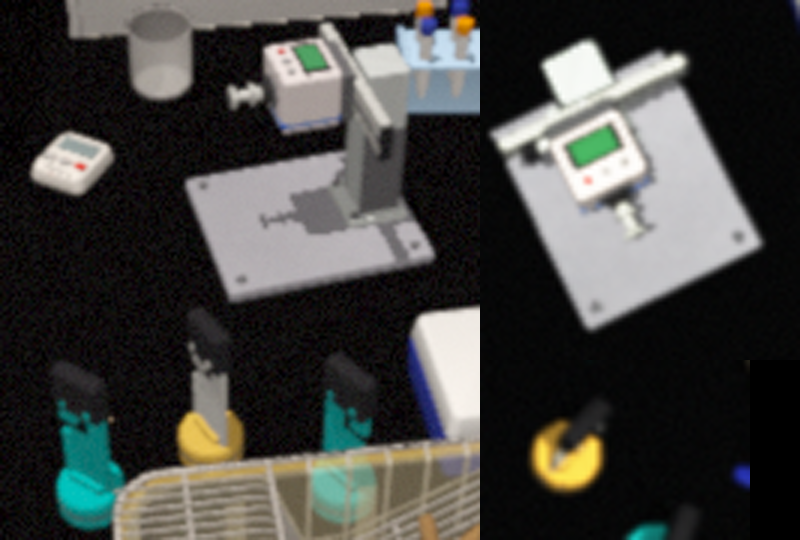

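```bash
cat >fit.py <<'E'
from h import *
from scipy.optimize import least_squares
np.set_printoptions(precision=4,suppress=True)
T=np.load("top0.npy");S=np.load("side0.npy")
a=cv2.imread("pics/side0.png");b=cv2.imread("pics/top0.png")
for n,W,im in(("t",T,b),("s",S,a)):
    g=im.mean(2)
    m=(np.abs(W[...,2]-.014)<.008)&(np.hypot(W[...,0]-.58,W[...,1]-.15)<.16)&(g>70)
    m=m.astype(np.uint8); k,l,st,_=cv2.connectedComponentsWithStats(m); i=1+st[1:,4].argmax()
    q=W[l==i]; print(n,"base",len(q),q[:,2].mean(),cv2.minAreaRect((q[:,:2]*1000).astype(np.float32)))
    # edges: hull
    m=(W[...,2]>.13)&(W[...,2]<.2)&(np.hypot(W[...,0]-.6,W[...,1]-.16)<.12)&(W[...,0]<.585)
    q=W[m]; o=np.argsort(q[:,0]); 
    for p in q[o][:40:3]: print(p)
E
python3 fit.py
```

```text
t base 1663 0.014497826200069824 ((586.0728759765625, 149.50595092773438), (171.9381103515625, 173.11058044433594), 8.309120178222656)
[0.5277 0.1601 0.1627]
[0.5298 0.1662 0.1624]
[0.5308 0.149  0.1635]
[0.5314 0.152  0.1655]
[0.538  0.1571 0.1585]
[0.5409 0.1561 0.1594]
[0.5449 0.1582 0.1603]
[0.5467 0.1603 0.1718]
[0.5482 0.1532 0.1697]
[0.5495 0.1633 0.1631]
[0.5515 0.1624 0.1683]
[0.5545 0.1583 0.1645]
[0.5573 0.1675 0.1655]
[0.5584 0.1603 0.1654]
s base 2377 0.015558037068214828 ((604.7587280273438, 152.44093322753906), (200.31736755371094, 183.5978546142578), 8.154480934143066)
[0.5316 0.1635 0.16  ]
[0.533  0.1527 0.1709]
[0.5331 0.1549 0.1527]
[0.5348 0.1468 0.1585]
[0.5351 0.1489 0.1636]
[0.5374 0.1454 0.1593]
[0.5389 0.157  0.164 ]
[0.5415 0.156  0.1578]
[0.5441 0.1553 0.1647]
[0.5474 0.1592 0.1616]
[0.55   0.1587 0.1651]
[0.5514 0.1491 0.1585]
[0.552  0.1537 0.1652]
[0.5527 0.1588 0.168 ]
```

```bash
cat >>fit.py <<'E'
print("----")
for yaw in (7.5,8.2,9):
  c,s=np.cos(np.radians(yaw)),np.sin(np.radians(yaw)); R=np.array([[c,s],[-s,c]])
  for n,W,im in(("t",T,b),("s",S,a)):
    g=im.mean(2)
    m=((np.abs(W[...,2]-.014)<.006)&(np.hypot(W[...,0]-.6,W[...,1]-.15)<.15)&(g>70)).astype(np.uint8)
    k,l,st,_=cv2.connectedComponentsWithStats(m); i=1+st[1:,4].argmax()
    q=W[l==i][:,:2]@R.T
    # row-wise edges (slope = yaw residual)
    def edge(ax,sgn):
        o=1-ax; bins=np.arange(q[:,o].min()+.015,q[:,o].max()-.015,.006); e=[]
        for x in bins:
            r=q[np.abs(q[:,o]-x)<.003]
            if len(r)>5: e.append((x,(sgn*r[:,ax]).max()*sgn))
        e=np.array(e); p=np.polyfit(e[:,0],e[:,1],1); return np.round([np.median(e[:,1]),p[0]],4)
    print(yaw,n,"front",edge(0,-1),"right",edge(1,-1),"left",edge(1,1),"back",edge(0,1))
    q3=W.copy(); q3[...,:2]=W[...,:2]@R.T
    mm=(np.abs(q3[...,2]-.16)<.03)&(np.abs(q3[...,1]-.07)<.04)&(q3[...,0]>.53)&(q3[...,0]<.70)
    P=q3[mm]
    for lo in np.arange(.544,.60,.006):
        r=P[(P[:,0]>=lo)&(P[:,0]<lo+.006)]
        if len(r): print("   x' %.3f n%d y' %.4f %.4f..%.4f z %.3f..%.3f"%(lo,len(r),r[:,1].mean(),r[:,1].min(),r[:,1].max(),r[:,2].min(),r[:,2].max())) if yaw==8.2 else 0
E
python3 fit.py|sed -n '/----/,$p'
```

```text
----
7.5 t front [ 0.5173 -0.0194] right [-0.0114  0.0095] left [0.1563 0.015 ] back [ 0.6568 -0.3995]
7.5 s front [ 0.5205 -0.007 ] right [-0.017   0.0218] left [ 0.1517 -0.2462] back [ 0.6755 -0.4776]
8.2 t front [ 0.518  -0.0067] right [-0.0188  0.0077] left [0.1489 0.0028] back [ 0.6684 -0.3191]
   x' 0.544 n10 y' 0.0804 0.0717..0.0890 z 0.157..0.173
   x' 0.550 n3 y' 0.0808 0.0788..0.0830 z 0.157..0.168
   x' 0.556 n6 y' 0.0810 0.0773..0.0845 z 0.157..0.163
   x' 0.562 n9 y' 0.0800 0.0735..0.0879 z 0.153..0.173
   x' 0.568 n7 y' 0.0819 0.0776..0.0862 z 0.163..0.171
   x' 0.574 n13 y' 0.0805 0.0715..0.0891 z 0.154..0.178
   x' 0.580 n19 y' 0.0815 0.0585..0.1053 z 0.155..0.188
   x' 0.586 n66 y' 0.0809 0.0498..0.1098 z 0.138..0.190
   x' 0.592 n26 y' 0.0813 0.0512..0.1098 z 0.178..0.190
   x' 0.598 n25 y' 0.0802 0.0514..0.1084 z 0.181..0.190
8.2 s front [0.521  0.0044] right [-0.0247  0.0146] left [ 0.1447 -0.2584] back [ 0.6765 -0.4602]
   x' 0.544 n9 y' 0.0739 0.0664..0.0860 z 0.153..0.171
   x' 0.550 n10 y' 0.0718 0.0654..0.0787 z 0.158..0.171
   x' 0.556 n6 y' 0.0748 0.0718..0.0772 z 0.158..0.165
   x' 0.562 n10 y' 0.0754 0.0689..0.0801 z 0.158..0.167
   x' 0.568 n11 y' 0.0732 0.0688..0.0783 z 0.151..0.168
   x' 0.574 n17 y' 0.0735 0.0652..0.0809 z 0.156..0.173
   x' 0.580 n15 y' 0.0729 0.0662..0.0854 z 0.153..0.173
   x' 0.586 n104 y' 0.0659 0.0447..0.1022 z 0.137..0.189
   x' 0.592 n65 y' 0.0592 0.0430..0.1062 z 0.134..0.190
   x' 0.598 n51 y' 0.0557 0.0431..0.1015 z 0.132..0.190
9 t front [0.5188 0.0113] right [-0.0271 -0.0075] left [ 0.1405 -0.0087] back [ 0.6719 -0.2649]
9 s front [0.5218 0.016 ] right [-0.0331  0.0005] left [ 0.136  -0.2709] back [ 0.6764 -0.4064]
```

```bash
cat >>h.py <<'E'
from scipy.spatial.transform import Rotation as Ro
def quat(yaw):  # weight yaw -> tool pointing down, tool y along weight +y (flip via +pi)
    y=np.array([-np.sin(yaw),np.cos(yaw),0]);z=np.array([0,0,-1.]);x=np.cross(y,z)
    return np.roll(Ro.from_matrix(np.stack([x,y,z],1)).as_quat(),1)
E
python3 - <<'E'
from h import *
np.set_printoptions(precision=4,suppress=True)
T=np.load("top0.npy");S=np.load("side0.npy")
a=cv2.imread("pics/side0.png");b=cv2.imread("pics/top0.png")
for n,W,im in(("t",T,b),("s",S,a)):
    f=im.astype(float); near=np.hypot(W[...,0]-.48,W[...,1]+.11)<.05
    ye=near&(f[...,2]>1.6*f[...,0])&(f[...,2]>90)&(W[...,2]>.018)&(W[...,2]<.034)
    q=(W[ye][:,:2]*1000).astype(np.float32); print(n,"disc",len(q),cv2.minEnclosingCircle(q),cv2.fitEllipse(cv2.convexHull(q)))
    q=W[near&(W[...,2]>.142)&(W[...,2]<.156)][:,:2]; w,v=np.linalg.eigh(np.cov(q.T)); print("grip",q.mean(0),np.degrees(np.arctan2(v[1,1],v[0,1]))%180)
y=np.radians(26);yv=np.array([-np.sin(y),np.cos(y)])
m=(np.hypot(S[...,0]-.48,S[...,1]+.11)<.035)
for lo in range(40,110,6):
    q=S[m&(S[...,2]>lo/1e3)&(S[...,2]<lo/1e3+.006)]; print(lo,np.sort(np.round((q[:,:2]-[.4805,-.11])@yv*1000).astype(int)))
for f in(0,np.pi):
  for p,yw in(([.4805,-.11,.186],26),([.55,.1,.27],8.4),([.542,.159,.26],8.4)):
    print(f,kin.inverse_kinematics(p,quat(np.radians(yw)+f)))
E
```

```text
t disc 113 ((477.1395263671875, -108.03990936279297), 26.54741859436035) ((478.0897216796875, -107.9071044921875), (48.5444221496582, 52.643611907958984), 31.708232879638672)
grip [ 0.4791 -0.1074] 118.63969002014079
s disc 216 ((482.0823974609375, -113.0758056640625), 25.522111892700195) ((481.7516174316406, -113.2534408569336), (49.383235931396484, 50.436100006103516), 13.665656089782715)
grip [ 0.4816 -0.1146] 116.56145791218798
40 [-22 -21 -21 -17 -13  -8  -6   0   2   3   4   7   7  11  11  17  18]
46 [-21 -20 -20 -20 -20 -17 -14 -13  -9  -7  -7  -6  -3  -2   4   6   7   8
  13  14  14  17]
52 [-23 -21 -21 -17 -16 -14 -13 -10  -8  -6  -2  -1   5   8  17]
58 [-23 -21 -20 -14 -10  -7  -4  -3  -1   3   5   6   7   7  12  14  14  16]
64 [-23 -22 -21 -19 -19 -17 -14 -10  -9  -7   0   5   7   9  13  13  16]
70 [-21 -21 -21 -19 -16 -14 -14 -10 -10  -6  -4  -2   3   5   8  12  15  17]
76 [-23 -23 -21 -21 -18 -16 -14 -10  -7  -3  -2  -2  -2   1   1   2   3   5
   6   7   7   7   9  10  11  14  14  16  16]
82 [-22 -22 -21 -21 -14 -10  -8]
88 [-22 -22 -21 -21 -20 -19 -18 -15 -15 -14 -11 -10  12  16]
94 [-23 -21 -21 -20 -19 -15 -10  -8   3   3   6   6  12  16]
100 [-22 -21 -20 -19 -18 -14 -14   3   7  11  14]
106 [-22 -22 -21 -20 -20]
0 [-0.3144  0.3716  0.5036  2.1165 -0.2708  0.7144  2.3912]
0 [-0.5325  0.3294  0.299   1.8882 -0.1182  0.941   1.5385]
0 [-0.5754  0.3469  0.2243  1.8804 -0.0949  0.9245  1.4105]
3.141592653589793 [-0.7443  0.627   1.1446  2.1377 -0.7683  0.877  -0.248 ]
3.141592653589793 [-0.8864  0.4018  0.7679  1.9094 -0.3373  0.963  -1.3864]
3.141592653589793 [-0.9462  0.4136  0.7132  1.9034 -0.3306  0.9443 -1.5019]
```

```bash
python3 - <<'E'
from h import *
np.set_printoptions(precision=4,suppress=True)
q=quat(np.radians(27))
def st():
    s=env.get_state();print(round(s["time"],2),s["tcp_pos"],s["force"],round(s["opening"],4))
env.movel([.216,.64,.38],velocity=.2); 
env.reach([.480,-.1105,.32],q); st()
env.movel([.480,-.1105,.188],velocity=.12,stop_force=6); st()
env.grip(.03,40); st()
env.movel([.480,-.1105,.215],velocity=.08); env.dwell(.2); st()
for n in("side","top"):
    im,W=cloud(n); cv2.imwrite(f"pics/{n}1.png",im); np.save(n+"1.npy",W)
a=cv2.imread("pics/side1.png");b=cv2.imread("pics/top1.png")
o=np.hstack([cv2.resize(a[200:320,240:380],(400,343)),cv2.resize(b[150:270,320:460],(400,343))]);cv2.imwrite("pics/c1.png",o)
E
```

```text
3.44 [ 0.4803 -0.1099  0.32  ] [ 0.2703  0.4016 -0.0739] 0.0856
4.69 [ 0.4804 -0.1106  0.1886] [0.1328 0.1324 0.5   ] 0.0855
5.17 [ 0.4804 -0.1107  0.1884] [ 0.8118 -0.7884  5.529 ] 0.0414
5.86 [ 0.4797 -0.1104  0.2146] [ 0.695  -0.4579 -5.1185] 0.0416
```

View pics/c1.png

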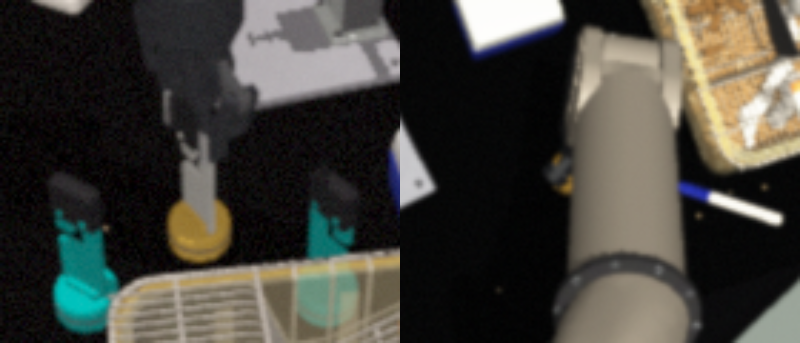

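```bash
cat >>h.py <<'E'
YAW=np.radians(8.4)
def w2(xp,yp,z,yaw=YAW): # stand-aligned coords -> world
    c,s=np.cos(yaw),np.sin(yaw); return [c*xp-s*yp,s*xp+c*yp,z]
def inv(W,yaw=YAW):
    c,s=np.cos(yaw),np.sin(yaw); Q=W.copy(); Q[...,0]=c*W[...,0]+s*W[...,1]; Q[...,1]=-s*W[...,0]+c*W[...,1]; return Q
def st():
    s=env.get_state(); p=np.array(s["tcp_pos"]); print(round(s["time"],2),p,"st:",inv(p),"F",inv(np.array(s["force"])),round(s["opening"],4),flush=True); return s
np.set_printoptions(precision=4,suppress=True)
E
python3 - <<'E'
from h import *
S0=inv(np.load("side0.npy")); T0=inv(np.load("top0.npy"))
env.movel([.480,-.1105,.2614],velocity=.12)
env.movel(w2(.5595,.012,.2614),velocity=.12,rot=quat(YAW)); env.dwell(.2); st()
for n in("side","top"):
    im,W=cloud(n); cv2.imwrite(f"pics/{n}2.png",im); np.save(n+"2.npy",W)
    Q=inv(W)
    m=(np.abs(Q[...,0]-.56)<.03)&(np.abs(Q[...,1]-.012)<.03)
    for lo in(.075,.085,.105,.12,.135,.15,.165,.175,.19):
        r=Q[m&(Q[...,2]>lo)&(Q[...,2]<lo+.012)]
        if len(r)>3: print(n,"w",lo,len(r),np.median(r,0),r.min(0),r.max(0))
    q=Q[m&(Q[...,2]>.105)&(Q[...,2]<.165)]
    if len(q)>20: print("plate yaw slope dx/dy",np.polyfit(q[:,1],q[:,0],1),"dx/dz",np.polyfit(q[:,2],q[:,0],1))
    m=(np.abs(Q[...,2]-.16)<.012)&(np.abs(Q[...,1]-.079)<.014)
    r=Q[m&(Q[...,0]>.53)&(Q[...,0]<.583)]; r=r[np.argsort(r[:,0])]; print(n,"pin\n",r)
a=cv2.imread("pics/side2.png");b=cv2.imread("pics/top2.png")
o=np.hstack([cv2.resize(a[130:250,280:420],(400,343)),cv2.resize(b[140:260,240:380],(400,343))]);cv2.imwrite("pics/c2.png",o)
E
```

```text
8.64 [0.5517 0.0933 0.2615] st: [0.5594 0.0117 0.2615] F [-0.033   0.3598 -4.0509] 0.0416
side w 0.075 55 [ 0.5548 -0.0089  0.0809] [ 0.5359 -0.0155  0.0757] [0.5856 0.022  0.0868]
side w 0.085 68 [ 0.5538 -0.0096  0.091 ] [ 0.5352 -0.0168  0.0855] [0.5855 0.02   0.0967]
side w 0.105 31 [0.5585 0.0064 0.1088] [ 0.5542 -0.0092  0.1055] [0.5672 0.0275 0.1162]
side w 0.12 20 [0.559  0.0049 0.1259] [ 0.5581 -0.0104  0.1201] [0.5621 0.0305 0.1315]
side w 0.135 19 [0.5587 0.0096 0.1406] [ 0.5579 -0.0124  0.1353] [0.5614 0.0313 0.1464]
side w 0.15 18 [0.5598 0.0014 0.154 ] [ 0.5583 -0.0117  0.1503] [0.5627 0.0302 0.1595]
side w 0.165 17 [ 0.5595 -0.0069  0.17  ] [ 0.5578 -0.011   0.1651] [0.5641 0.0308 0.1745]
side w 0.175 10 [ 0.5604 -0.0089  0.1832] [ 0.5553 -0.0112  0.1779] [ 0.5634 -0.0053  0.1867]
side w 0.19 25 [0.5535 0.0113 0.197 ] [ 0.5488 -0.0174  0.1903] [0.5661 0.036  0.202 ]
plate yaw slope dx/dy [-0.0322  0.5595] dx/dz [0.0205 0.5566]
side pin
 [[0.5486 0.07   0.1602]
 [0.5491 0.0817 0.1618]
 [0.5495 0.0733 0.161 ]
 [0.5497 0.074  0.1538]
 [0.5499 0.0744 0.1668]
 [0.55   0.065
[... 904 characters left out ...]
07]
 [0.5578 0.0786 0.1671]
 [0.5583 0.0753 0.1574]
 [0.5592 0.0815 0.1678]
 [0.5603 0.0772 0.1698]
 [0.5635 0.0798 0.1608]
 [0.5644 0.0787 0.171 ]
 [0.5645 0.0859 0.1704]
 [0.5647 0.0723 0.1551]
 [0.5654 0.0754 0.1587]
 [0.5657 0.0816 0.1717]
 [0.5658 0.0712 0.1642]
 [0.5658 0.0825 0.1565]
 [0.5663 0.0743 0.1688]
 [0.5695 0.0841 0.1604]
 [0.5701 0.0767 0.1574]
 [0.5706 0.0798 0.1623]
 [0.5724 0.0826 0.1605]
 [0.5736 0.0783 0.1617]
 [0.5748 0.0813 0.1634]
 [0.5755 0.0853 0.1526]
 [0.5763 0.077  0.1634]
 [0.5763 0.0801 0.17  ]
 [0.5764 0.0842 0.1626]
 [0.5765 0.0873 0.1691]
 [0.5778 0.083  0.17  ]
 [0.5799 0.0785 0.1673]
 [0.5805 0.0856 0.164 ]
 [0.5806 0.0816 0.1709]
 [0.5828 0.0771 0.1675]]
```

View pics/c2.png

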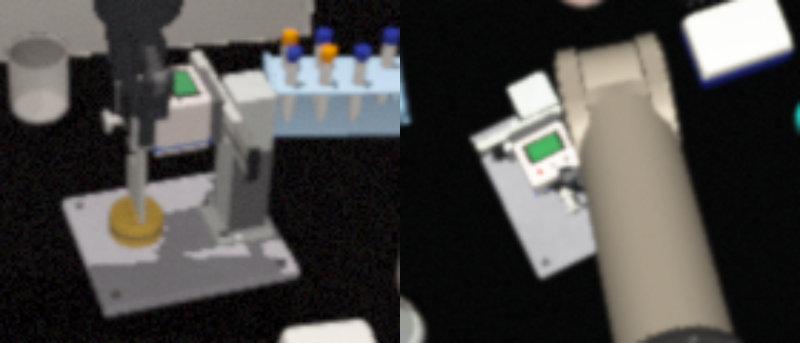

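```bash
python3 - <<'E'
from h import *
env.movel(w2(.5595,.045,.2614),velocity=.08,stop_force=3); env.dwell(.2); st()
print(env.movel(w2(.5595,.092,.2614),velocity=.015,stop_force=2)); st(); env.dwell(.1); st()
for n in("side","top"):
    im,W=cloud(n); cv2.imwrite(f"pics/{n}3.png",im); np.save(n+"3.npy",W)
a=cv2.imread("pics/side3.png");b=cv2.imread("pics/top3.png")
o=np.hstack([cv2.resize(a[130:220,290:380],(400,400),interpolation=2),cv2.resize(b[150:240,250:340],(400,400),interpolation=2)]);cv2.imwrite("pics/c3.png",o)
E
```

```text
9.51 [0.547  0.1256 0.2615] st: [0.5595 0.0443 0.2615] F [ 0.2173  0.378  -3.9569] 0.0419
True
11.57 [0.5415 0.1594 0.2606] st: [0.559  0.0786 0.2606] F [ 1.1993 -1.8383 -3.94  ] 0.0415
11.68 [0.5409 0.1593 0.26  ] st: [0.5583 0.0786 0.26  ] F [ 0.3633 -1.7573 -3.8852] 0.0414
```

View pics/c3.png

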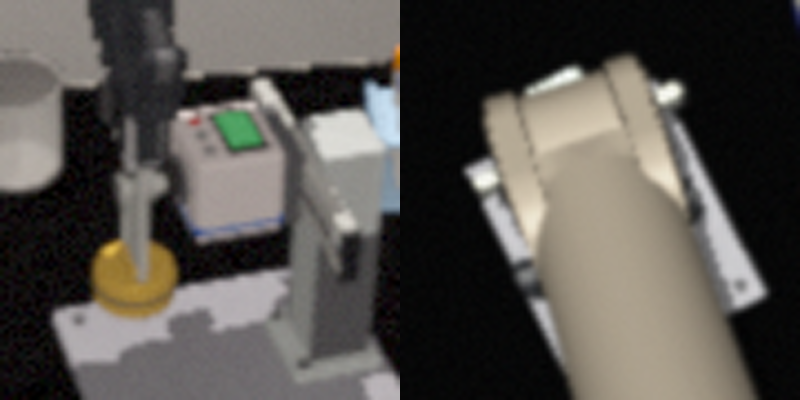

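```bash
python3 - <<'E'
from h import *
env.movel(w2(.5590,.0776,.2600),velocity=.01); env.dwell(.15); st()
print(env.movel(w2(.5590,.0776,.2505),velocity=.025,stop_force=2.5)); st()
print(env.movel(w2(.5590,.0773,.2440),velocity=.008,stop_force=3.2)); st(); env.dwell(.3); st()
for n in("side",):
    im,W=cloud(n); cv2.imwrite(f"pics/{n}4.png",im); np.save(n+"4.npy",W)
a=cv2.imread("pics/side4.png")
cv2.imwrite("pics/c4.png",cv2.resize(a[130:220,290:380],(540,540),interpolation=2))
E
```

```text
12.24 [0.5415 0.1587 0.2599] st: [0.5589 0.0779 0.2599] F [-0.6621 -0.1348 -4.8412] 0.0413
False
12.78 [0.5416 0.1584 0.2504] st: [0.5589 0.0775 0.2504] F [ 0.1141  0.7028 -3.3417] 0.0415
True
13.38 [0.5417 0.1582 0.2456] st: [0.559  0.0773 0.2456] F [2.0874 1.0275 1.2969] 0.0413
13.68 [0.5415 0.1582 0.2453] st: [0.5588 0.0774 0.2453] F [ 2.3927 -0.5105  1.6586] 0.0414
```

View pics/c4.png

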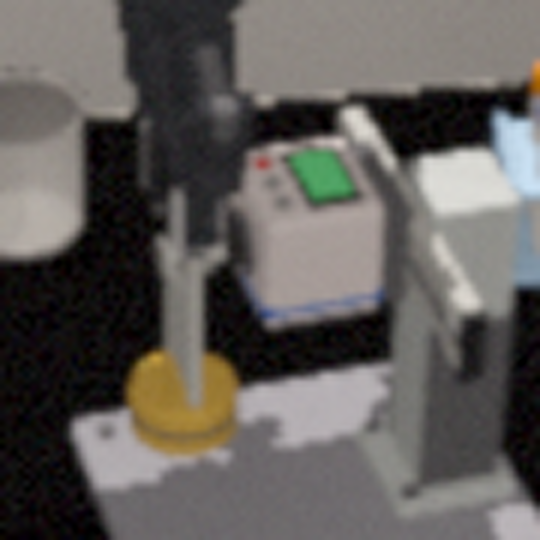

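```bash
python3 - <<'E'
from h import *
s=env.get_state(); p=inv(np.array(s["tcp_pos"]))
env.movel(w2(.5590,.0773,p[2]+.0004),velocity=.005); env.dwell(.1); st()
env.grip(.075,20); st(); env.dwell(.5)
env.movel(w2(.5590,.0773,.34),velocity=.06,stop_force=3); st()
env.movel(w2(.50,-.03,.36),velocity=.15); env.dwell(2); st()
for n in("side","top"):
    im,W=cloud(n); cv2.imwrite(f"pics/{n}5.png",im); np.save(n+"5.npy",W)
env.dwell(1)
im,W2=cloud("side"); W=np.load("side5.npy"); print("still: max pix diff",np.abs(im.astype(int)-cv2.imread("pics/side5.png"))[130:220,290:380].max())
Q=inv(W)
m=(np.abs(Q[...,0]-.56)<.03)&(np.abs(Q[...,1]-.075)<.03)
for lo,hi in((.05,.085),(.09,.14),(.17,.2),(.2,.215)):
    r=Q[m&(Q[...,2]>lo)&(Q[...,2]<hi)]; print(lo,len(r),np.median(r,0),r.min(0),r.max(0))
a=cv2.imread("pics/side5.png");b=cv2.imread("pics/top5.png")
o=np.hstack([cv2.resize(a[130:220,290:380],(400,400),interpolation=2),cv2.resize(b[150:240,250:340],(400,400),interpolation=2)]);cv2.imwrite("pics/c5.png",o)
E
```

```text
14.26 [0.5416 0.1581 0.2456] st: [0.5589 0.0773 0.2456] F [ 2.3707 -0.157   1.0164] 0.0412
14.68 [0.5414 0.1581 0.2455] st: [0.5587 0.0773 0.2455] F [ 0.1385  0.4052 -0.0943] 0.0746
16.91 [0.5416 0.1581 0.3397] st: [0.5589 0.0773 0.3397] F [-0.3823 -0.0249 -0.0947] 0.0753
19.88 [0.499  0.0434 0.36  ] st: [ 0.5  -0.03  0.36] F [-1.2327 -0.8508 -0.2943] 0.0749
still: max pix diff 28
0.05 162 [0.5525 0.0568 0.0764] [0.5337 0.0474 0.0585] [0.5809 0.098  0.085 ]
0.09 104 [0.5582 0.066  0.113 ] [0.5532 0.0527 0.0901] [0.5896 0.0975 0.1399]
0.17 97 [0.5607 0.0584 0.1814] [0.5511 0.0492 0.1701] [0.5899 0.0956 0.1996]
0.2 56 [0.5609 0.0652 0.2072] [0.5516 0.054  0.2001] [0.5678 0.0934 0.2108]
```

View pics/c5.png

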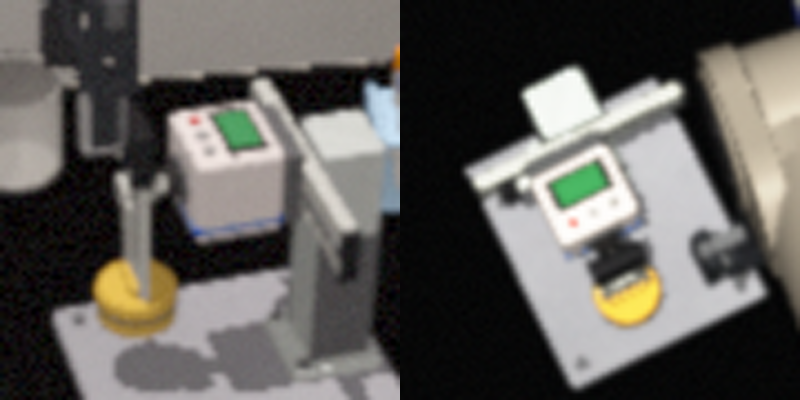

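```bash
python3 - <<'E'
from h import *
f0=None
for i in range(8):
    im,W=cloud("side"); t=env.get_state()["time"]; Q=inv(W); f=im.astype(float)
    n=(np.hypot(Q[...,0]-.56,Q[...,1]-.075)<.05)
    ye=n&(f[...,2]>1.6*f[...,0])&(f[...,2]>90)&(Q[...,2]>.05)&(Q[...,2]<.09)
    (c,r)=cv2.minEnclosingCircle((Q[ye][:,:2]*1000).astype(np.float32)); v,u=np.nonzero(ye)
    g=n&(Q[...,2]>.198)&(Q[...,2]<.215); v2,u2=np.nonzero(g)
    print(round(t,2),"disc",np.array(c),r,"pix",u.mean(),v.mean(),"grip",Q[g][:,:2].mean(0)*1000,u2.mean(),v2.mean(), "plate dx/dz",np.polyfit(*[Q[n&(Q[...,2]>.09)&(Q[...,2]<.14)&(np.abs(Q[...,0]-.558)<.012)][:,k] for k in(2,0)],1)[0], "diff" if i else "", 0 if f0 is None else (np.abs(f-f0)[150:210,300:340].mean(),np.abs(f-f0)[150:210,340:380].mean()))
    f0=f; env.dwell(.13)
E
```

```text
21.08 disc [559.0264  71.7817] 26.333431243896484 pix 320.18779342723 197.37089201877933 grip [559.9596  66.4541] 321.46666666666664 158.93333333333334 plate dx/dz 0.03146770131815921  0
21.27 disc [559.3421  72.0567] 26.91676902770996 pix 320.1953488372093 197.34418604651162 grip [560.1455  67.3444] 321.4406779661017 158.6949152542373 plate dx/dz 0.03721582303235261 diff (np.float64(3.3779166666666667), np.float64(2.3256944444444443))
21.45 disc [559.1794  71.4446] 25.67030143737793 pix 320.0990566037736 197.4433962264151 grip [560.2679  67.7615] 321.4406779661017 158.61016949152543 plate dx/dz 0.023951111743552946 diff (np.float64(3.4080555555555554), np.float64(2.3006944444444444))
21.63 disc [559.8201  71.0166] 25.91429328918457 pix 320.18981481481484 197.38425925925927 grip [560.2184  67.5009] 321.45 158.7 plate dx/dz 0.025189079020848347 diff (np.float64(3.453333333333333), np.float64(2.2591666666666668))
21.82 disc [559.2174  73.5438] 27.400545120239258 pix 320.2102803738318 197.41121495327104 grip [560.093   66.9274] 321.4655172413793 158.70689655172413 plate dx/dz 0.03048530849555191 diff (np.float64(3.423611111111111), np.float64(2.2608333333333333))
22.0 disc [560.4465  72.9228] 26.627988815307617 pix 320.23148148148147 197.34259259259258 grip [560.2197  67.6913] 321.4310344827586 158.6551724137931 plate dx/dz 0.04235727144525745 diff (np.float64(3.406388888888889), np.float64(2.3490277777777777))
22.18 disc [559.28    71.7399] 25.771024703979492 pix 320.16129032258067 197.33179723502303 grip [560.5424  67.9205] 321.52542372881356 158.6271186440678 plate dx/dz 0.02544994538793999 diff (np.float64(3.372916666666667), np.float64(2.3641666666666667))
22.37 disc [558.8877  72.4954] 26.02910041809082 pix 320.1643192488263 197.31455399061034 grip [560.4017  67.9978] 321.4655172413793 158.55172413793105 plate dx/dz 0.03427372527257711 diff (np.float64(3.3854166666666665), np.float64(2.3097222222222222))
```

Pixel centroids hold to about 0.1 px, so the weight is still. It hangs upright with the pin fully home: the grip top is at about 207 mm, as specified. The arm is clear, so I'm handing in.

```bash
python3 - <<'E'
from h import *
st(); job.job_done()
E
```

```text
22.5 [0.499  0.0434 0.36  ] st: [ 0.5  -0.03  0.36] F [ 0.4542 -0.5423 -0.5858] 0.0749
the job is handed in; nothing more can be done
```

The check weight now hangs free and still from the force gauge. I handed the job in at 22.5 s of the 59 s allowed, with the arm well clear.

- **Hanging it:** I took the brass weight by its grip and slid the slot over the pin's neck. It stopped at about 2 N of contact, where the closed end was expected. I then lowered it until the notch took the load, and let go.
- **Forces:** The tool's own readings put the highest load on the gauge at about 6.5 N. That is the weight itself plus about 1.7 N of downward push and 2.4 N sideways just before release. It is an estimate, since I could not read the gauge directly.
- **Last checks:** The grip top is at about 207 mm, which matches the specified height with the pin fully home. The weight's position in eight successive side pictures held to about 0.1–0.4 pixels. The gripper touched nothing while withdrawing.
- **Where measurements disagreed:** The two cameras differed by 3–7 mm in position, so I found the pin's sideways position by touch; it agreed with the side camera. The plate's depth data suggested a tilt of about 1.5–2°, while the disc and grip centres lined up to about 1 mm. I took the tilt as camera noise.
- **Bystanders:** I did not touch the timer, tip box, beaker or marker, but I made no final position check on them.

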